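# Hang the bag-roll holder and set its stop collar

### The arm

A 6-joint arm with a two-finger parallel gripper is mounted at the origin on the work surface. World frame = base frame: x ahead of the robot, y to its left, z up, the work surface at z = 0. Lengths are in m, angles in rad, forces in N, time in s.
With the tool pointing down it reaches from about 0.25 to 0.775 m from the base axis. Payload 4 kg.
Tool frame: the origin (TCP) lies at the very end of the fingers, on their centre line; the grasp point (between the pads) lies 19 mm behind it (robot.pinch_z is the distance from the TCP to the grasp point, in m); z points along the fingers, y is the line along which they close (so a half turn about z gives the same grasp; the last joint's range is limited). The gripper opens to 94 mm and grips with 3 to 60 N. Pads are 16 mm wide; open, the fingers measure 119 mm over their backs; the gripper's body (75 mm by 177 mm) begins 78 mm behind the grasp point.
Start: joints at [-0.103, 0.087, 1.371, -0, 1.684, -0.103], TCP at [0.55, -0, 0.206] pointing down, gripper open.
Joint ranges: [-3.1, 3.1], [-0.76, 2.03], [0.27, 2.55], [-1.08, 4.22], [0.17, 2.65], [-2.57, 2.57]. Speed limits (rad/s): [2.79, 2.79, 3.14, 3.14, 3.14, 3.14].

### API

Orientations are given as [roll, pitch, yaw] about the fixed x, y, z axes, in that order (R = Rz(yaw) Ry(pitch) Rx(roll)).
In Python, from bench import robot gives the robot as it stands.
- The arm moves only by the tool arm_command, never from a script. Its argument "targets" is one flat list of numbers, 7 for each row, row after row: the turn, a rotation vector about the tool's x, y, z in degrees, then the shift along the tool's x, y, z in mm, then the closure, from -1 (fully open) to 1 (shut). In form: [ax, ay, az, x, y, z, hand, ax, ay, az, x, y, z, hand, ...]. A call has 1 to 20 rows; each row is the pose to reach, as a shift and turn from the pose commanded when the call began, along the tool's axes at that moment; what a row does not reach only later rows make up. A row lasts 1/10 s, in which the tool goes at most 50 mm and 8.59 degrees, less where a joint would pass 70% of its speed; a pose out of reach is approached as far as the arm can. A call with a gripper value outside its range is refused whole. The fingers move at their own pace and stop on an object; the grip force is fixed at half the most. Time passes only in rows, so rows that repeat a pose let the fingers close. It gives the time, the measured TCP pose, the force, the opening and the grip force at its end, in the units of the state.
- robot.get_obs(): the state, without advancing time (a new reading comes with each control period).
- robot.snapshot(name): name is "scene" or "side" or "wrist"; returns a dict with "color" (384x512x3 uint8, red, green, blue), "range_z" (384x512 float32, m along the optical axis (not along the pixel's ray), 0 where there is no reading), "fx", "fy", "cx", "cy" (pixels), "T" (4x4, takes a point from camera to world coordinates); the wrist camera has in their place "T_tool_cam" (4x4, takes a point from camera to tool coordinates, whose origin is the TCP and whose axes are the flange's). Camera axes: x right, y down, z forward; pixel columns grow to the right and rows downward; lengths in m; the calibration is good to about 2 mm. A picture is of the moment at which its call begins: read the wrist's pose just before it.
- robot.close_job(): hands the job in; it is judged then, once.
The state is a dict: "time": time; "joint_positions": joint angles; "qvel": joint speeds; "joint_torque": joint torques, N m; "tool_pos": TCP position; "ee_rot": TCP orientation; "wrist_force": force on the tool from outside, world axes, zero at the start; "wrist_torque": the same for the moment, N m; "width": finger opening in m; "finger_force": force on a finger pad.
Only numpy, scipy, OpenCV 4.12 (cv2) and the standard library are available. Lean on these libraries where they do the work, as an engineer would, in place of code of your own. Each camera call takes 0.05 s, during which the arm holds its last target. There are 200 camera calls.

### The job

Hang the bag-roll holder on the two screws of the timber board: pass both screw heads through the wide holes of its plate and let it down until the screws sit fully home in the narrow slots. Then, with it hanging there, undo the wing screw of the stop collar, slide the collar along the bar until it touches the roll so that the roll cannot wander, and do the wing screw up tight again. Leave the stack of bread, the screwdriver and the spare roll where they are.

Things in the scene. Friction and masses are not known exactly. Their poses are not given: they have to be found in the camera images.
- board_screws (a point): Upright timber board fixed to the table, 200 mm wide, 150 high, 22 thick, low feet behind. Point on its front face midway between its two screws, 125 mm up; x straight out of the front (where the holder hangs), y along the board, z up. Screws stick out at y = +35 and -35 mm: shank 6 mm across, round head 15 mm across, 5 thick, its underside 8 mm and its front 13 mm off the board
- holder_roll (a point): Loose bag-roll holder, 0.45 to 0.75 kg: upright steel plate, a 14 mm bar standing straight out of it, a rigid roll of clear bags fixed on the bar (56 mm across, 90 long), a stop collar. It starts upright on the table, bar level. Point: roll's centre on the bar's axis, near the centre of mass; x along the bar away from the plate, z up. Bar ends at x = 136 mm
- holder_slots (a point): Point on the back face of the holder's plate, 59 mm behind and 52 mm above holder_roll, same axes. Plate 110 mm wide, 5 thick, from 80 mm below to 20 above this point. It lies midway between the two keyholes and coincides with board_screws (within 3 mm, x axes the same way) when the screws sit fully home in the narrow slots
- holder_wide (a point): Point midway between the wide holes of the two keyholes, on the plate's back face, 22 mm under holder_slots. Keyholes at y = +35 and -35 mm: wide hole 24 mm across, narrow slot 10 mm wide going up from it. The screw heads pass when this point is level with board_screws; the holder then comes down 22 mm. Hung, the plate has 3 mm of play behind the heads, so the bar droops about 2 degrees
- wing (a point): Wing screw on top of the collar, turning about the vertical: flat blade 32 mm long (this frame's x), 8 mm thick (y), 22 mm tall, on an 8 mm neck. Point at the blade's middle, 6 mm under its top, 35 mm above the collar's top, 50 mm above the bar's axis and 22 mm higher than the roll's top
- screw (a joint): Turn of the wing screw, rad: 0 = tight on its stop, blade in line with the bar; grows anticlockwise seen from above as it is undone, to 2.8. From 0.7 its point is clear of the bar and the collar is free; 1.2 is well loose. It takes about 0.1 N m and stays where it is left
- collar_mid (a point): Centre of the stop collar on the bar (30 mm across, 24 mm along the bar), between the roll and the bar's free end; x along the bar away from the plate
- collar (a joint): Gap between collar and roll, m: 0 = touching the roll (a firm stop). The bar has holes drilled in its top, 15 mm apart, in which the screw's point sits: with the screw tight the collar does not slide; with it loose it slides with 1 to 2 N, by the collar or by the wing. The innermost hole is right when the collar touches the roll
- bread_mid (a point): Stack of round flatbreads, 130 mm across, 49 mm high, loose; its centre
- driver: Screwdriver lying on the table, 190 mm long, loose; origin under its middle
- spare_mid (a point): Spare bag roll standing on end, 56 mm across, 90 mm high, loose; its centre
Things that resemble listed ones, but are neither listed nor needed, are in the scene too. Of the things that look like the part that bears holder_roll, the middle-sized one is meant.

How it is judged:
On the way, in this order (a step that is already met when the one before it is completed fails the run):
1. the holder hangs on both screws, down in the narrow slots (distance between holder_slots and board_screws below 0.007 m and angle between the x axis of holder_roll and the x axis of board_screws, either way round below 0.12 rad and angle between holder_roll's own z axis and vertical below 0.12 rad), for 0.2 s.
2. the wing screw is undone, the holder still hanging (value of joint screw above 0.7 rad and distance between holder_slots and board_screws below 0.009 m), for 0.1 s.
3. the collar is slid up to the roll (value of joint collar below 0.003 m), for 0.1 s.
At the end, for the whole second after the job is handed in: the holder hangs on both screws, the screws fully home in the narrow slots (within 7 mm), level and square to the board within 0.12 rad; the collar touches the roll (gap under 3 mm); the wing screw is tight again (within 0.35 rad of its stop) (all of step 1 and value of joint collar below 0.003 m and value of joint screw below 0.35 rad).
It fails at once if the bread stack is pushed more than 30 mm (distance of bread_mid from where it was at the start of the episode above 0.03 m).
It fails at once if the screwdriver is pushed more than 30 mm (distance of driver from where it was at the start of the episode above 0.03 m).
It fails at once if the spare roll is pushed or knocked over (30 mm) (distance of spare_mid from where it was at the start of the episode above 0.03 m).
It also fails if it takes over 59 s, if anything falls off the work surface, if the arm or the gripper's body presses on something with over 40 N, if the wrist force passes 120 N, or if a joint passes its speed limit or range.

## Working session

There is one attempt and no reset: what is moved stays moved. The work goes in short steps, Python scripts to look and compute and a tool call to move; the robot and the scene stay as the last step left them, time stands still between calls to the robot, and variables do not carry over. Pictures are saved under pics/ and viewed, at most 10 in all, crops included, and the job is handed in when it is done.

Besides the shell and the picture viewer there is one more tool, called after "Request:" by a JSON object that holds its "api" and its "payload", one argument or row to a line. arm_command: Moves the arm, as the interface text tells. Its arguments: {"type":"object","properties":{"targets":{"type":"array"}},"required":["targets"]}

```bash
ls; mkdir -p pics; cat > h.py <<'E'
import numpy as np, cv2
from scipy.spatial.transform import Rotation as R
from bench import robot
def snap(n):
    o=robot.get_obs(); s=robot.snapshot(n)
    if 'T' not in s:
        T=np.eye(4); T[:3,:3]=R.from_euler('xyz',o['ee_rot']).as_matrix() if np.size(o['ee_rot'])==3 else R.from_quat(o['ee_rot']).as_matrix()
        T[:3,3]=o['tool_pos']; s['T']=T@s['T_tool_cam']
    return s
def cloud(s):
    z=s['range_z']; v,u=np.mgrid[:z.shape[0],:z.shape[1]]
    p=np.stack([(u-s['cx'])/s['fx']*z,(v-s['cy'])/s['fy']*z,z],-1)
    p=p@s['T'][:3,:3].T+s['T'][:3,3]; p[z==0]=np.nan
    return p
E
python3 - <<'E'
from h import *
import pickle
print(robot.get_obs(), robot.pinch_z)
for n in ['scene','side','wrist']:
    s=snap(n); pickle.dump(s,open(n+'.pkl','wb'))
    cv2.imwrite(f'pics/{n}0.png',s['color'][...,::-1]); print(n,s['fx'],s['T'].round(3).tolist())
E
```

```text
pics
{'time': 0.0, 'joint_positions': array([-1.03103654e-01,  8.79233835e-02,  1.37221445e+00, -1.53664545e-05,
        1.68360949e+00, -1.03137347e-01]), 'qvel': array([ 2.59693191e-04,  9.43867768e-04,  3.67577876e-05, -9.50134225e-04,
       -1.22984481e-03,  2.26707813e-04]), 'joint_torque': array([ 1.28542815e-03, -3.40182602e+01, -3.02423716e+01,  7.18220207e-02,
        3.29729996e-02, -1.13141955e-04]), 'tool_pos': array([5.49457278e-01, 4.41442407e-05, 2.04341658e-01]), 'ee_rot': array([-3.13944786e+00, -2.06641690e-04,  1.57082808e+00]), 'wrist_force': array([0.45021414, 0.16041109, 0.79039709]), 'wrist_torque': array([ 0.03809906, -0.04924462, -0.00204173]), 'finger_force': 0.0, 'width': 0.09396829704000959} 0.0188
scene 461.5044650481881 [[0.792, 0.467, -0.394, 1.043], [0.611, -0.591, 0.527, -0.617], [0.013, -0.658, -0.753, 1.154], [0.0, 0.0, 0.0, 1.0]]
side 453.7427824305971 [[0.813, -0.426, 0.397, -0.044], [-0.582, -0.594, 0.555, -0.622], [-0.001, -0.682, -0.731, 1.105], [0.0, 0.0, 0.0, 1.0]]
wrist 279.60797955583365 [[1.0, -0.0, -0.002, 0.55], [-0.001, -0.958, -0.288, 0.085], [-0.002, 0.288, -0.958, 0.385], [0.0, 0.0, 0.0, 1.0]]
```

View pics/scene0.png

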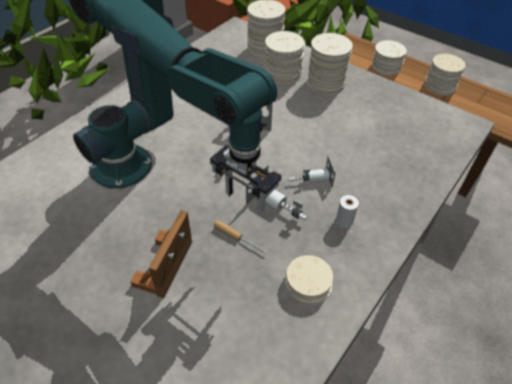

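View pics/side0.png

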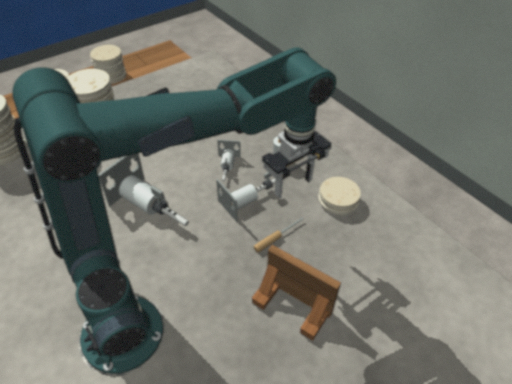

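The scene view shows the board at about (170,260) with its screws facing right, the screwdriver at (240,238), the bread at (310,278) and the spare roll at (347,210). The middle-sized holder is under the gripper at about (285,203) in the scene view and (245,193) in the side view. The small holder is at (320,175) in the scene view, and the big one is behind the arm.

```bash
python3 - <<'E'
from h import *
import pickle
def top(name):
    s=pickle.load(open(name+'.pkl','rb')); return s,cloud(s)
# top-down map merging all clouds: colour by camera colour, 1.5mm/px... x 0.2..0.9,y -0.6..0.4
S=2.0e-3; x0,y0=0.1,-0.6
H=np.zeros((500,400,3),np.uint8); Z=np.zeros((500,400))-1
for n in ['scene','side','wrist']:
    s,p=top(n); q=p.reshape(-1,3); c=s['color'].reshape(-1,3)
    ok=np.isfinite(q[:,0])&(q[:,2]<0.19)&(q[:,2]>-.02)
    q=q[ok];c=c[ok]
    i=((q[:,1]-y0)/S).astype(int); j=((q[:,0]-x0)/S).astype(int)
    m=(i>=0)&(i<500)&(j>=0)&(j<400)
    for a,b,z,cc in zip(i[m],j[m],q[m,2],c[m]):
        if z>Z[a,b]: Z[a,b]=z; H[a,b]=cc[::-1]
    print(n,len(q))
zz=cv2.applyColorMap((np.clip(Z/0.19,0,1)*255).astype(np.uint8),cv2.COLORMAP_JET)
cv2.imwrite('pics/map.png',np.hstack([H,zz]))
s=pickle.load(open('wrist.pkl','rb'));a=cv2.resize(s['color'][...,::-1],None,fx=1.5,fy=1.5);cv2.imwrite('pics/wristb.png',a)
E
```

```text
scene 117602
side 106459
wrist 152815
```

View pics/map.png

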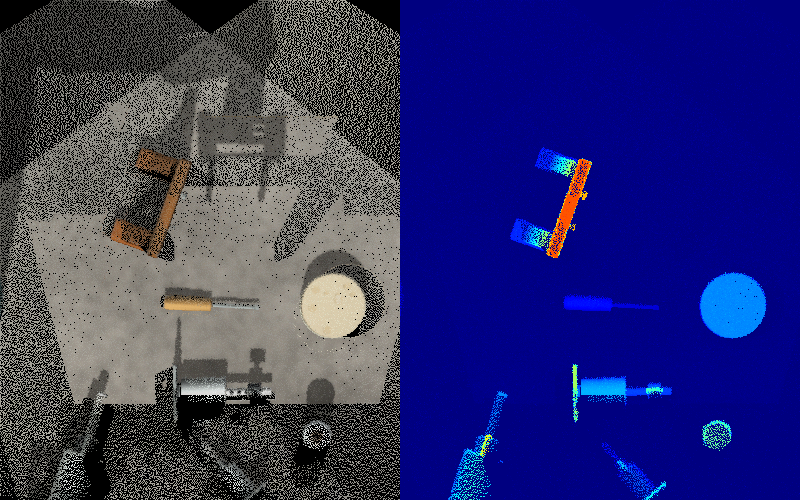

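View pics/wristb.png

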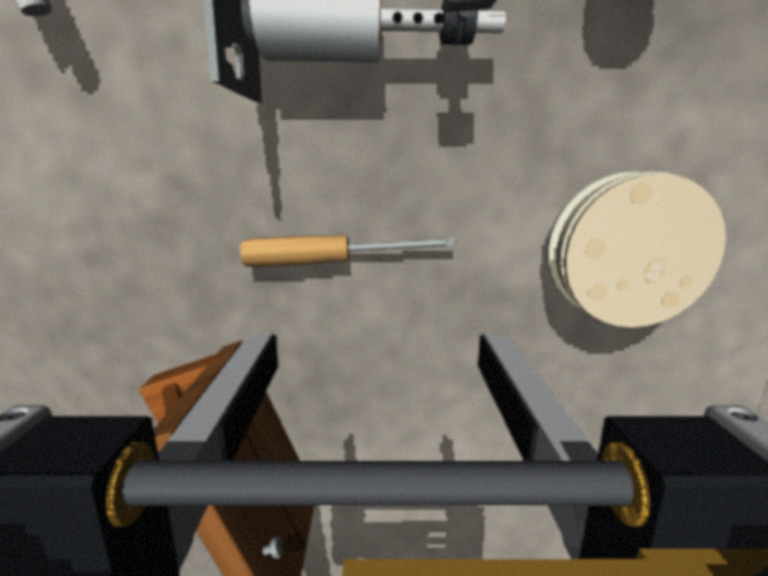

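The height map shows the holder with its plate at x≈0.45, its bar along +x at y≈0.18, and the collar near x≈0.61. The board front is at about (0.45,-0.18) and faces roughly +22°. In the wrist picture, drilled holes show in the bar between the roll and the collar. Next I measure these precisely.

```bash
cat > meas.py <<'E'
from h import *
def board(P,C):
    ok=np.isfinite(P[:,0])&(P[:,0]>.3)&(P[:,0]<.55)&(P[:,1]>-.32)&(P[:,1]<-.05)&(P[:,2]>.03)&(P[:,2]<.146)
    q=P[ok];c=C[ok].astype(int); br=(c[:,0]-c[:,2]>40)
    n=np.array([.93,.37]);o=np.array([.45,-.18]); d=.0
    for w in [.02,.008,.004,.003,.003]:
        e=(q[:,:2]-o)@n
        m=br&(abs(e-d)<w); b=q[m,:2]
        o=b.mean(0); u=np.linalg.svd(b-o,full_matrices=False)[2]; n=u[1]*np.sign(u[1]@[1,0]); d=0
    t=np.array([-n[1],n[0]]); e=(q[:,:2]-o)@n
    h=q[(e>.008)&(e<.018)&(q[:,2]>.11)&(q[:,2]<.14)]; a=(h[:,:2]-o)@t
    mid=(a.min()+a.max())/2; g=[h[a<mid],h[a>mid]]
    return o,n,t,q[m],a,g,[((x[:,:2]-o)@t) for x in g],[((x[:,:2]-o)@n) for x in g]
E
python3 - <<'E'
from meas import *
import pickle
for n in ['scene','side','wrist']:
    s=pickle.load(open(n+'.pkl','rb'));P=cloud(s).reshape(-1,3);C=s['color'].reshape(-1,3)
    k=np.isfinite(P[:,0])
    if n!='side':
      try:
        o,nn,t,q,a,g,ga,gn=board(P,C); yaw=np.arctan2(nn[1],nn[0])
        e=(q[:,:2]-o)@t
        print(n,'face',o.round(4),'yaw',yaw.round(4),'extent',e.min().round(4),e.max().round(4),len(q),'mid',(o+t*(e.min()+e.max())/2).round(4))
        for x,y,z in zip(g,ga,gn): print('  head n',len(x),'t',y.min().round(4),np.median(y).round(4),y.max().round(4),'z',x[:,2].min().round(4),x[:,2].max().round(4),'off',z.max().round(4))
        tm=np.mean([(y.min()+y.max())/2 for y in ga]); print('  screws mid',(o+t*tm).round(4))
      except Exception as ex: print(n,ex)
    # holder
    r=k&(P[:,0]>.43)&(P[:,0]<.66)&(P[:,1]>.10)&(P[:,1]<.26)&(P[:,2]>.006)&(P[:,2]<.11)
    h=P[r]; print(n,'holder n',len(h))
    roll=h[(h[:,0]>.475)&(h[:,0]<.545)&(abs(h[:,1]-.18)<.035)]
    tp=roll[roll[:,2]>.050]
    if len(tp)>50: 
        f=np.polyfit(tp[:,0],tp[:,1],1); print('  rolltop z',np.percentile(tp[:,2],98).round(4),'y range',roll[:,1].min().round(4),roll[:,1].max().round(4),'fit y@.51',np.polyval(f,.51).round(4),'slope',f[0].round(4))
    pl=h[(h[:,0]<.462)&(h[:,2]>.06)]
    if len(pl)>20:
        f=np.polyfit(pl[:,1],pl[:,0],1);print('  plate x',np.percentile(pl[:,0],[2,50,98]).round(4),'slope',f[0].round(4),'y',np.percentile(pl[:,1],[1,99]).round(4),'ztop',pl[:,2].max().round(4))
    bar=h[(h[:,0]>.56)]
    w=bar[bar[:,2]>.062]; b2=bar[(bar[:,2]>.033)&(bar[:,2]<.040)]
    if len(w): print('  wing x',w[:,0].min().round(4),w[:,0].max().round(4),'y',w[:,1].min().round(4),w[:,1].max().round(4),'z',w[:,2].max().round(4),'bar xmax',bar[:,0].max().round(4),'bar y',np.median(b2[:,1]).round(4))
    c=bar[(bar[:,2]>.039)&(bar[:,2]<.06)]
    if len(c): print('  collar x',c[:,0].min().round(4),c[:,0].max().round(4),'n',len(c))
    rr=h[(h[:,2]>.045)&(h[:,2]<.058)&(h[:,0]>.46)&(h[:,0]<.57)];print('  roll x',rr[:,0].min().round(4) if len(rr) else 0,rr[:,0].max().round(4) if len(rr) else 0)
E
```

```text
scene face [ 0.4571 -0.2079] yaw 0.3305 extent -0.0646 0.0753 11 mid [ 0.4554 -0.2028]
  head n 16 t -0.0122 -0.0076 -0.0011 z 0.116 0.1359 off 0.0148
  head n 15 t 0.0561 0.0617 0.0678 z 0.1176 0.1373 off 0.0143
  screws mid [ 0.4482 -0.1817]
scene holder n 718
  rolltop z 0.0603 y range 0.1538 0.205 fit y@.51 0.1796 slope 0.044
  plate x [0.4474 0.4525 0.4555] slope 0.0197 y [0.1288 0.2405] ztop 0.1039
  wing x 0.5946 0.6258 y 0.1749 0.1862 z 0.0867 bar xmax 0.6439 bar y 0.1773
  collar x 0.5651 0.6321 n 40
  roll x 0.5088 0.5537
side holder n 1014
  rolltop z 0.059 y range 0.1521 0.2032 fit y@.51 0.1812 slope -0.02
  plate x [0.4462 0.4486 0.4537] slope 0.0152 y [0.1301 0.2394] ztop 0.1048
  wing x 0.5924 0.619 y 0.1762 0.1864 z 0.0896 bar xmax 0.6403 bar y 0.179
  collar x 0.5954 0.6257 n 34
  roll x 0.4718 0.5511
wrist zero-size array to reduction operation minimum which has no identity
wrist holder n 6938
  rolltop z 0.058 y range 0.1576 0.1897 fit y@.51 0.1785 slope -0.0092
  plate x [0.447  0.4515 0.4525] slope 0.0357 y [0.1322 0.1843] ztop 0.103
  wing x 0.5924 0.6237 y 0.1766 0.1842 z 0.0858 bar xmax 0.642 bar y 0.1822
  collar x 0.5965 0.6207 n 306
  roll x 0.462 0.5497
```

Request:
{"api": "arm_command", "payload": {
  "targets": [0, 0, 8, 16, -4, 0, -1, 0, 0, 16, 32, -8, 0, -1, 0, 0, 24, 49, -12, 0, -1, 0, 0, 32, 65, -16, 0, -1, 0, 0, 40, 81, -20, 0, -1, 0, 0, 48, 97, -24, 0, -1, 0, 0, 56, 114, -28, 0, -1, 0, 0, 64, 130, -32, 0, -1, 0, 0, 72, 146, -36, 0, -1, 0, 0, 80, 163, -40, 0, -1, 0, 0, 88, 179, -44, 0, -1, 0, 0, 90, 179, -44, 20, -1, 0, 0, 90, 179, -44, 20, -1, 0, 0, 90, 179, -44, 20, -1]
}}

```text
time: 1.55
tool_pos: [0.5056, 0.1788, 0.1849]
ee_rot: [3.141, 0.002, 0.001]
wrist_force: [-0.5, 0.1, 0.1]
width: 0.0941
finger_force: 0.0
```

```bash
python3 - <<'E'
from h import *
o=robot.get_obs();print(o['tool_pos'],o['ee_rot'],o['joint_positions'].round(3),o['time'])
import pickle
for n in ['scene','side','wrist']:
    s=snap(n);pickle.dump(s,open(n+'1.pkl','wb'))
    P=cloud(s).reshape(-1,3);C=s['color'].reshape(-1,3).astype(int)
    # board
    r=np.isfinite(P[:,0])&(P[:,0]>.33)&(P[:,0]<.52)&(P[:,1]>-.32)&(P[:,1]<-.05)
    q=P[r];top=q[(q[:,2]>.144)&(q[:,2]<.158)]
    if len(top)>30:
        b=cv2.minAreaRect(top[:,:2].astype(np.float32)*1000);print(n,'top rect',np.round(b[0],1),np.round(b[1],1),round(b[2],2),'z',np.median(top[:,2]).round(4),len(top))
    n0=np.array([.93,.37])
    f=q[(q[:,2]>.05)&(q[:,2]<.11)]
    if len(f): 
        e=f[:,:2]@n0; print('  side pts',len(f),np.percentile(e,[2,25,50,75,98]).round(4))
    # holder slope
    h=P[np.isfinite(P[:,0])&(P[:,0]>.44)&(P[:,0]<.66)&(P[:,1]>.10)&(P[:,1]<.26)&(P[:,2]>.006)&(P[:,2]<.11)]
    bar=h[(h[:,0]>.553)&(h[:,2]<.05)&(h[:,2]>.028)]; roll=h[(h[:,0]>.47)&(h[:,0]<.545)&(h[:,2]>.053)]
    pl=h[(h[:,0]<.46)&(h[:,2]>.07)]
    for nm,x in (('bar',bar),('roll',roll)):
        if len(x)>20: print('  ',nm,len(x),x.mean(0).round(4),np.polyfit(x[:,0],x[:,1],1)[0].round(3))
    if len(pl)>20: print('   plate',len(pl),np.polyfit(pl[:,1],pl[:,0],1).round(3),pl[:,1].min(),pl[:,1].max())
E
```

```text
[0.50555119 0.17880962 0.18485851] [3.14103190e+00 1.76162015e-03 8.43568643e-04] [ 0.234  0.063  1.437 -0.     1.643  1.804] 1.55
scene top rect [ 438.7 -185. ] [ 24.1 201.5] 19.57 z 0.1502 556
  side pts 629 [0.2883 0.3458 0.3488 0.3514 0.3541]
   bar 144 [0.6004 0.1783 0.0361] -0.038
   roll 121 [0.5049 0.1813 0.0557] 0.025
   plate 152 [0.016 0.449] 0.12911080109710582 0.24349600876466015
side top rect [ 437.3 -184.7] [ 26.  199.4] 18.75 z 0.1497 680
  side pts 1284 [0.2846 0.3042 0.3257 0.3289 0.3331]
   bar 116 [0.601  0.1787 0.0361] -0.063
   roll 119 [0.509  0.1817 0.0554] 0.009
   plate 169 [0.018 0.446] 0.12872487358667994 0.2430113788145013
  side pts 1329 [0.3383 0.3519 0.3526 0.3531 0.3541]
   bar 998 [0.5982 0.1841 0.0359] -0.021
   roll 1473 [0.5087 0.1861 0.0555] -0.024
   plate 1597 [0.02  0.448] 0.1321159806942943 0.242217519576436
```

```bash
python3 - <<'E'
from h import *
import pickle
n0=np.array([np.cos(.335),np.sin(.335)])
for n in ['wrist1','scene1','scene','wrist']:
    s=pickle.load(open(n+'.pkl','rb'));P=cloud(s).reshape(-1,3)
    q=P[np.isfinite(P[:,0])&(P[:,0]>.33)&(P[:,0]<.54)&(P[:,1]>-.32)&(P[:,1]<-.05)]
    f=q[(q[:,2]>.04)&(q[:,2]<.146)];e=f[:,:2]@n0
    if len(f)<100: continue
    hist,ed=np.histogram(e,bins=np.arange(.30,.40,.002)); k=ed[hist.argmax()]+.001
    d=k;nn=n0
    for w in (.005,.003,.003):
        b=f[abs(f[:,:2]@nn-d)<w][:,:2]; o=b.mean(0);v=np.linalg.svd(b-o,full_matrices=False)[2][1];nn=v*np.sign(v[0]);d=o@nn
    t=np.array([-nn[1],nn[0]]); a=b@t
    print(n,len(b),'yaw',np.arctan2(nn[1],nn[0]).round(4),'d',d.round(4),'t',a.min().round(4),a.max().round(4))
    e=f[:,:2]@nn-d; h=f[(e>.006)&(e<.02)&(f[:,2]>.105)]; ht=h[:,:2]@t
    m=(ht.min()+ht.max())/2 if len(h) else 0
    for g in (h[ht<m],h[ht>m]):
        if len(g)>3:
            gt=g[:,:2]@t; print('  head',len(g),'t',gt.min().round(4),gt.max().round(4),'z',g[:,2].min().round(4),g[:,2].max().round(4),'off',np.percentile(g[:,:2]@nn-d,[5,50,95]).round(4))
    if len(h): print('  mid by heads',(nn*d+t*m).round(4))
    print('  mid by face',(nn*d+t*(a.min()+a.max())/2).round(4))
E
```

```text
wrist1 1501 yaw 0.3471 d 0.3601 t -0.2889 -0.2191
  mid by face [ 0.425  -0.1163]
scene1 915 yaw 0.34 d 0.3625 t -0.4214 -0.2207
  head 18 t -0.3614 -0.3494 z 0.1208 0.1344 off [0.0064 0.0113 0.0139]
  head 17 t -0.2925 -0.2792 z 0.1188 0.1336 off [0.0076 0.012  0.0135]
  mid by heads [ 0.4485 -0.1811]
  mid by face [ 0.4488 -0.1818]
scene 897 yaw 0.3406 d 0.3623 t -0.4226 -0.2207
  head 17 t -0.3609 -0.3498 z 0.116 0.1359 off [0.0078 0.012  0.0137]
  head 16 t -0.2926 -0.2809 z 0.1176 0.1373 off [0.0085 0.0124 0.0137]
  mid by heads [ 0.4487 -0.1815]
  mid by face [ 0.4489 -0.1822]
wrist 2732 yaw 0.3445 d 0.3604 t -0.418 -0.2186
  head 40 t -0.3613 -0.3537 z 0.1179 0.1329 off [0.0094 0.0127 0.0134]
  head 68 t -0.3535 -0.346 z 0.1204 0.1338 off [0.0087 0.0123 0.0134]
  mid by heads [ 0.4587 -0.2112]
  mid by face [ 0.4467 -0.1779]
```

Request:
{"api": "arm_command", "payload": {
  "targets": [0, 0, 1.2, 0.5, -7, 40, -1, 0, 0, 1.2, 0.5, -7, 80, -1, 0, 0, 1.2, 0.5, -7, 120, -1, 0, 0, 1.2, 0.5, -7, 150, -1, 0, 0, 1.2, 0.5, -7, 165, -1, 0, 0, 1.2, 0.5, -7, 174, -1, 0, 0, 1.2, 0.5, -7, 174, -1, 0, 0, 1.2, 0.5, -7, 174, 1, 0, 0, 1.2, 0.5, -7, 174, 1, 0, 0, 1.2, 0.5, -7, 174, 1, 0, 0, 1.2, 0.5, -7, 174, 1, 0, 0, 1.2, 0.5, -7, 174, 1, 0, 0, 1.2, 0.5, -7, 174, 1]
}}

```text
time: 3.0
tool_pos: [0.5068, 0.186, 0.0119]
ee_rot: [3.142, -0.001, -0.021]
wrist_force: [-0.6, -1.1, 2.1]
width: 0.0553
finger_force: 30.0
```

Request:
{"api": "arm_command", "payload": {
  "targets": [0, 0, 0, 0, 0, -10, 1, 0, 0, 0, 0, 0, -30, 1, 0, 0, 0, 0, 0, -55, 1, 0, 0, 0, 0, 0, -80, 1, 0, 0, -1, 1, 8, -90, 1, 0, 0, -3, 5, 25, -93, 1, 0, 0, -5, 10, 50, -93, 1, 0, 0, -7, 15, 80, -93, 1, 0, 0, -9, 20, 110, -93, 1, 0, 0, -11, 26, 140, -93, 1, 0, 0, -13, 32, 170, -93, 1, 0, 0, -15, 37, 200, -93, 1, 0, 0, -16, 43, 230, -93, 1, 0, 0, -17, 48, 260, -93, 1, 0, 0, -18.5, 53, 285, -90, 1, 0, 0, -19.5, 57, 305, -85, 1, 0, 0, -20.5, 59, 319, -77, 1, 0, 0, -20.8, 59.6, 325, -69, 1, 0, 0, -20.8, 59.6, 325.3, -67, 1, 0, 0, -20.8, 59.6, 325.3, -67, 1]
}}

```text
time: 5.0
tool_pos: [0.5583, -0.1395, 0.0771]
ee_rot: [-3.139, 0.002, 0.342]
wrist_force: [-0.4, 0.5, -5.8]
width: 0.0556
finger_force: 30.0
```

```bash
python3 - <<'E'
from h import *
import pickle
o=robot.get_obs();print(o['tool_pos'],o['ee_rot'],o['joint_positions'].round(3),o['time'],o['width'],o['wrist_force'],o['wrist_torque'])
for n in ['scene','side','wrist']:
    s=snap(n);pickle.dump(s,open(n+'2.pkl','wb'));
    if n!='wrist':cv2.imwrite(f'pics/{n}2.png',cv2.resize(s['color'][170:340,100:380,::-1] if n=='scene' else s['color'][160:350,200:420,::-1],None,fx=2.6,fy=2.6,interpolation=2))
nn=np.array([.9421,.3354]);t=np.array([-nn[1],nn[0]]);o=np.array([.4474,-.1804])
for n in ['scene2','side2','wrist2']:
    s=pickle.load(open(n+'.pkl','rb'));P=cloud(s).reshape(-1,3);q=P[np.isfinite(P[:,0])]
    L=np.c_[(q[:,:2]-o)@nn,(q[:,:2]-o)@t,q[:,2]]
    pl=L[(L[:,0]>.045)&(L[:,0]<.075)&(abs(L[:,1])<.07)&(L[:,2]>.12)&(L[:,2]<.185)&((abs(L[:,1])>.035)|(L[:,2]>.14))]
    print(n,'plate',len(pl),np.percentile(pl[:,0],[5,50,95]).round(4),'y',np.percentile(pl[:,1],[1,99]).round(4),'ztop',np.percentile(pl[:,2],[50,95,99]).round(4),np.polyfit(pl[:,1],pl[:,0],1).round(3))
    be=L[(L[:,0]>.2)&(L[:,0]<.27)&(abs(L[:,1])<.03)&(L[:,2]>.06)&(L[:,2]<.18)]
    b=be[be[:,2]<.11];w=be[be[:,2]>.13]
    if len(b): print('   bar end',b[:,0].max().round(4),'z top',np.percentile(b[b[:,0]>.237][:,2],95) if (b[:,0]>.237).any() else 0)
    if len(w): print('   wing',w.min(0).round(4),w.max(0).round(4),len(w))
E
```

```text
[ 0.5583078  -0.13946329  0.07714866] [-3.13903101e+00  2.01069201e-03  3.42137944e-01] [-3.440e-01  2.040e-01  1.496e+00  1.000e-03  1.444e+00  8.850e-01] 5.0 0.05555115142354214 [-0.37691658  0.48921287 -5.79037517] [0.02912796 0.04408581 0.00999857]
scene2 plate 159 [0.0597 0.0634 0.0651] y [-0.0563  0.0465] ztop [0.1601 0.1676 0.1692] [0.007 0.063]
   bar end 0.254 z top 0.10324817361887045
   wing [ 0.207  -0.0078  0.1306] [0.2367 0.0025 0.1527] 77
side2 plate 354 [0.0578 0.0601 0.0642] y [-0.0553  0.0541] ztop [0.1551 0.1673 0.1691] [0.001 0.06 ]
   bar end 0.2546 z top 0.1036744360791041
   wing [ 0.2046 -0.0067  0.1302] [ 0.2251 -0.0023  0.1466] 7
wrist2 plate 207 [0.0637 0.0648 0.0657] y [-0.0413  0.0432] ztop [0.1402 0.1411 0.1415] [0.001 0.065]
   bar end 0.2545 z top 0.102553322748914
   wing [ 0.2049 -0.006   0.1301] [0.237  0.0083 0.1533] 2401
```

View pics/scene2.png

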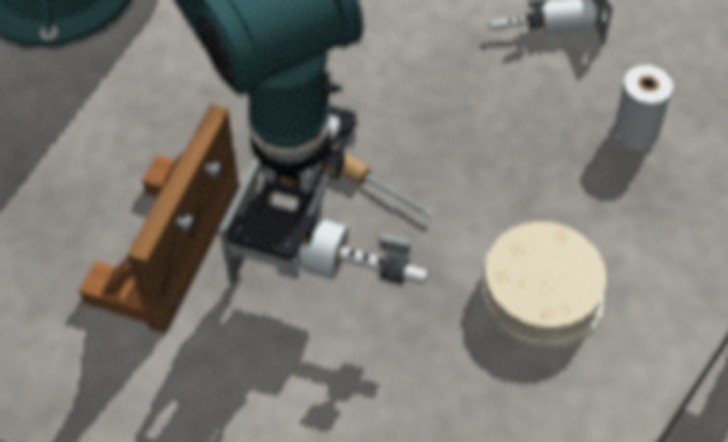

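View pics/side2.png

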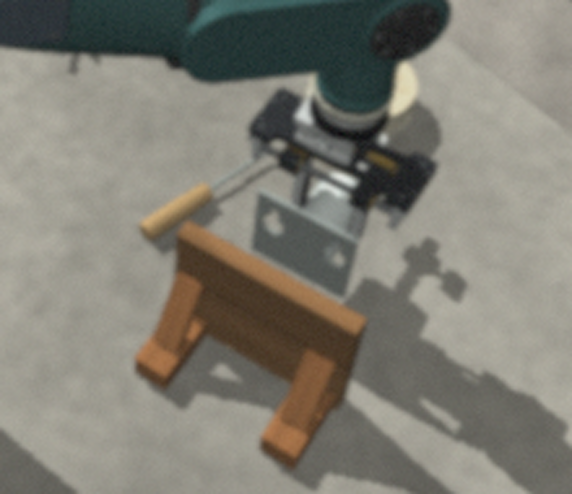

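The scene crop shows both screw heads, at about (212,168) and (184,222). The side crop shows both keyholes on the plate, at about (273,222) and (335,257). I cast rays from both views onto their known planes.

```bash
python3 - <<'E'
from h import *
import pickle
nn=np.array([.9421,.3354,0]);t=np.array([-nn[1],nn[0],0]);o=np.array([.4474,-.1804,0])
def rect(n,off,ys,zs,S=.0005):
    s=pickle.load(open(n+'.pkl','rb'));Z,Y=np.meshgrid(zs,ys,indexing='ij')
    W=o+nn*off+Y[...,None]*t+Z[...,None]*np.array([0,0,1]); T=np.linalg.inv(s['T']); c=W@T[:3,:3].T+T[:3,3]
    u=(c[...,0]/c[...,2]*s['fx']+s['cx']).astype(np.float32);v=(c[...,1]/c[...,2]*s['fy']+s['cy']).astype(np.float32)
    return cv2.remap(s['color'],u,v,cv2.INTER_LINEAR)
ys=np.arange(-.065,.065,.0005);zs=np.arange(.175,.085,-.0005)
A=rect('scene',.013,ys,zs);A2=rect('scene2',.013,ys,zs);B=rect('side2',.0595,ys,zs)
cv2.imwrite('pics/rect.png',cv2.resize(np.vstack([np.hstack([A,A2]),np.hstack([B,B])])[...,::-1],None,fx=1.5,fy=1.5))
for nm,im in (('scene',A),('scene2',A2)):
    # heads: gray (low saturation) against brown
    d=im.max(2).astype(int)-im.min(2); m=((d<40)&(im.max(2)>90)&(abs(zs-.125)<.014)[:,None]).astype(np.uint8)
    for k,(x,y,w,h,a) in enumerate(cv2.connectedComponentsWithStats(m)[2]):
        if k and a>60: print(nm,'head y',(ys[x]*1e3).round(1),(ys[min(x+w,len(ys)-1)]*1e3).round(1),'z',(zs[y]*1e3).round(1),(zs[y+h]*1e3).round(1),a)
E
```

```text
scene head y -45.0 -29.0 z 139.0 126.5 529
scene head y 24.5 39.5 z 139.0 127.0 466
scene2 head y -45.0 -29.0 z 139.0 126.0 534
scene2 head y 24.5 40.0 z 139.0 127.0 464
```

View pics/rect.png

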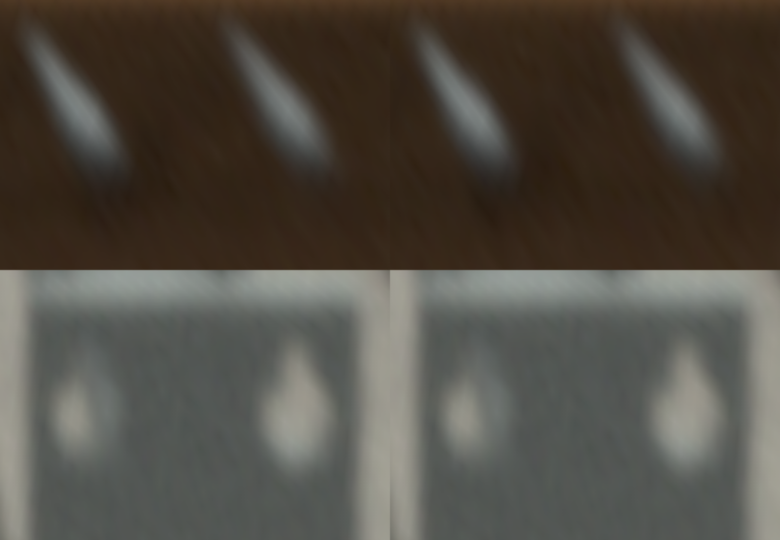

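The holes and heads agree to about 1 mm in y, and the plate's height is right for the wide holes. I approach now.

Request:
{"api": "arm_command", "payload": {
  "targets": [0, 0, 0, -8, 0, 0, 1, 0, 0, 0, -18, 0, 0, 1, 0, 0, 0, -28, 0, 0, 1, 0, 0, 0, -36, 0, 0, 1, 0, 0, 0, -42, 0, 0, 1, 0, 0, 0, -46, 0, 0, 1, 0, 0, 0, -49, 0, 0, 1, 0, 0, 0, -52, 0, 0, 1, 0, 0, 0, -54, 0, 0, 1, 0, 0, 0, -56, 0, 0, 1, 0, 0, 0, -57, 0, 0, 1, 0, 0, 0, -57, 0, 0, 1, 0, 0, 0, -57, 0, 0, 1]
}}

```text
time: 6.45
tool_pos: [0.5057, -0.1596, 0.0785]
ee_rot: [3.142, -0.0, 0.342]
wrist_force: [0.0, 0.5, -6.4]
width: 0.0552
finger_force: 30.0
```

Request:
{"api": "arm_command", "payload": {
  "targets": [0, 0, 0, -1, 0, 0, 1, 0, 0, 0, -2, 0, 0, 1, 0, 0, 0, -2, 0, 0, 1, 0, 0, 0, -2, 0, 0, 1]
}}

```text
time: 6.85
tool_pos: [0.5041, -0.1602, 0.0786]
ee_rot: [3.141, -0.001, 0.342]
wrist_force: [2.4, -0.5, -7.0]
width: 0.0553
finger_force: 30.0
```

```bash
cat > loc.py <<'E'
from h import *
import pickle,sys
nn=np.array([.9421,.3354]);t=np.array([-nn[1],nn[0]]);o=np.array([.4474,-.1804])
def L(n,tag):
    s=snap(n);pickle.dump(s,open(n+tag+'.pkl','wb'));P=cloud(s).reshape(-1,3);q=P[np.isfinite(P[:,0])]
    return np.c_[(q[:,:2]-o)@nn,(q[:,:2]-o)@t,q[:,2]],s
E
python3 - <<'E'
from loc import *
ob=robot.get_obs();print(ob['tool_pos'],ob['wrist_force'],ob['wrist_torque'])
for n in ['scene','wrist','side']:
    l,s=L(n,'3')
    l=l[abs(l[:,1])<.075]
    a=l[(l[:,0]>-.005)&(l[:,0]<.02)&(l[:,2]>.153)&(l[:,2]<.18)]
    b=l[(l[:,0]>.16)&(l[:,0]<.23)&(abs(l[:,1])<.03)&(l[:,2]<.11)&(l[:,2]>.07)]
    w=l[(l[:,0]>.12)&(l[:,0]<.2)&(abs(l[:,1])<.03)&(l[:,2]<.17)&(l[:,2]>.13)]
    f=l[(l[:,0]>-.002)&(l[:,0]<.03)&(l[:,2]<.12)&(l[:,2]>.085)&(abs(l[:,1])<.05)&(abs(l[:,1])>.036)]
    print(n,'platetop',len(a),np.percentile(a[:,0],[3,50,97]).round(4) if len(a) else '',a[:,2].max().round(4) if len(a) else '', np.percentile(a[:,1],[1,99]).round(4) if len(a) else '','barend',b[:,0].max().round(4),'wing',w.min(0).round(4),w.max(0).round(4),'face',np.median(f[:,0]).round(4))
E
```

```text
[ 0.50413593 -0.16019344  0.07855994] [ 2.37740316 -0.45589217 -6.98879045] [ 0.07836457 -0.27289918 -0.09499029]
scene platetop 96 [0.0002 0.0046 0.0069] 0.1702 [-0.059   0.0303] barend 0.1967 wing [ 0.1464 -0.01    0.1322] [0.1777 0.0039 0.1559] face 0.0059
wrist platetop 0    barend 0.1958 wing [ 0.1459 -0.0074  0.1302] [0.1778 0.0073 0.1539] face 0.0055
side platetop 208 [-0.001   0.0017  0.0066] 0.1707 [-0.0556  0.0523] barend 0.195 wing [ 0.1492 -0.0077  0.1313] [ 0.1673 -0.0048  0.1418] face nan
  return _methods._mean(a, axis=axis, dtype=dtype,
  ret = ret.dtype.type(ret / rcount)
```

Request:
{"api": "arm_command", "payload": {
  "targets": [0, 0, 0, 1, 0, 0, 1, 0, 0, 0, 1, 0, 3, 1, 0, 0, 0, 1, 0, 6, 1, 0, 0, 0, 1, 0, 9, 1, 0, 0, 0, 1, 0, 12, 1, 0, 0, 0, 1, 0, 14, 1, 0, 0, 0, 1, 0, 16, 1, 0, 0, 0, 1, 0, 17, 1, 0, 0, 0, 1, 0, 17, 1]
}}

```text
time: 7.9
tool_pos: [0.5046, -0.1599, 0.0613]
ee_rot: [-3.141, 0.0, 0.342]
wrist_force: [-0.2, 0.1, -5.9]
width: 0.0554
finger_force: 30.0
```

Clean, with no side force. I lower the rest until the weight comes off.

Request:
{"api": "arm_command", "payload": {
  "targets": [0, 0, 0, 0, 0, 2, 1, 0, 0, 0, 0, 0, 3, 1, 0, 0, 0, 0, 0, 4, 1, 0, 0, 0, 0, 0, 5, 1, 0, 0, 0, 0, 0, 6, 1, 0, 0, 0, 0, 0, 6, 1]
}}

```text
time: 8.5
tool_pos: [0.5045, -0.1601, 0.056]
ee_rot: [3.141, 0.0, 0.342]
wrist_force: [-2.4, -0.6, -3.1]
width: 0.0556
finger_force: 30.0
```

Request:
{"api": "arm_command", "payload": {
  "targets": [0, 0, 0, -0.5, 0, 1, 1, 0, 0, 0, -0.5, 0, 1, 1, 0, 0, 0, -0.5, 0, 1, 1]
}}

```text
time: 8.8
tool_pos: [0.5046, -0.1602, 0.0556]
ee_rot: [3.141, -0.001, 0.342]
wrist_force: [-3.1, 0.6, 2.7]
width: 0.0552
finger_force: 30.0
```

Seated (the vertical force has turned positive). Release and check.

Request:
{"api": "arm_command", "payload": {
  "targets": [0, 0, 0, 0, 0, 0, 0.6, 0, 0, 0, 0, 0, 0, 0.2, 0, 0, 0, 0, 0, 0, -0.4, 0, 0, 0, 0, 0, 0, -1, 0, 0, 0, 0, 0, 0, -1, 0, 0, 0, 0, 0, 0, -1, 0, 0, 0, 0, 0, -40, -1, 0, 0, 0, 0, 0, -80, -1, 0, 0, 0, 20, 0, -120, -1, 0, 0, 0, 50, 0, -135, -1, 0, 0, 0, 80, 0, -135, -1, 0, 0, 0, 99, 0, -135, -1, 0, 0, 0, 99, 0, -135, -1]
}}

```text
time: 10.1
tool_pos: [0.599, -0.1259, 0.1886]
ee_rot: [-3.141, -0.0, 0.344]
wrist_force: [-0.1, -0.4, 0.1]
width: 0.0941
finger_force: 0.0
```

```bash
python3 - <<'E'
from loc import *
ob=robot.get_obs();print(ob['tool_pos'],ob['ee_rot'],ob['time'],ob['wrist_force'])
for n in ['scene','wrist','side']:
    l,s=L(n,'4')
    if n=='scene': cv2.imwrite('pics/scene4.png',cv2.resize(s['color'][190:320,110:290,::-1],None,fx=4,fy=4,interpolation=2))
    l=l[abs(l[:,1])<.075]
    a=l[(l[:,0]>-.005)&(l[:,0]<.02)&(l[:,2]>.11)&(l[:,2]<.16)]
    b=l[(l[:,0]>.115)&(l[:,0]<.23)&(abs(l[:,1])<.03)&(l[:,2]<.084)&(l[:,2]>.05)]
    w=l[(l[:,0]>.12)&(l[:,0]<.2)&(abs(l[:,1])<.03)&(l[:,2]<.14)&(l[:,2]>.107)]
    r=l[(l[:,0]>.02)&(l[:,0]<.1)&(abs(l[:,1])<.03)&(l[:,2]<.11)&(l[:,2]>.09)]
    c=l[(l[:,0]>.12)&(l[:,0]<.2)&(abs(l[:,1])<.02)&(l[:,2]<.10)&(l[:,2]>.078)]
    print(n,'barend',b[:,0].max().round(4),'z@end',np.percentile(b[b[:,0]>.18][:,2],98).round(4),'rollz',np.percentile(r[:,2],98).round(4),'wing',np.percentile(w,[1,99],axis=0).round(4).tolist(),len(w),'top',w[:,2].max().round(4),'collar',np.percentile(c[:,0],[2,98]).round(4),'roll end',r[:,0].max().round(4))
    if len(w)>50:
        v=w[w[:,2]>.12][:,:2]; u=np.linalg.svd(v-v.mean(0),full_matrices=False)[2][0]; print('  blade dir local',np.degrees(np.arctan2(u[1],u[0])).round(1))
E
```

```text
[ 0.59899949 -0.12594109  0.18856677] [-3.14104869e+00 -7.27305963e-05  3.44186639e-01] 10.1 [-0.08573597 -0.42019202  0.13499046]
scene barend 0.1969 z@end 0.0791 rollz 0.103 wing [[0.1504, -0.0084, 0.109], [0.18, 0.0018, 0.1302]] 68 top 0.1323 collar [0.1225 0.1797] roll end 0.0999
  blade dir local 2.6
wrist barend 0.1964 z@end 0.0775 rollz 0.101 wing [[0.1491, -0.0048, 0.1075], [0.1796, 0.0047, 0.1274]] 321 top 0.1278 collar [0.1243 0.175 ] roll end 0.0999
  blade dir local -175.5
side barend 0.1968 z@end 0.0777 rollz 0.1029 wing [[0.1455, -0.007, 0.1076], [0.1793, 0.0025, 0.1276]] 44 top 0.1281 collar [0.1252 0.1733] roll end 0.1
```

View pics/scene4.png

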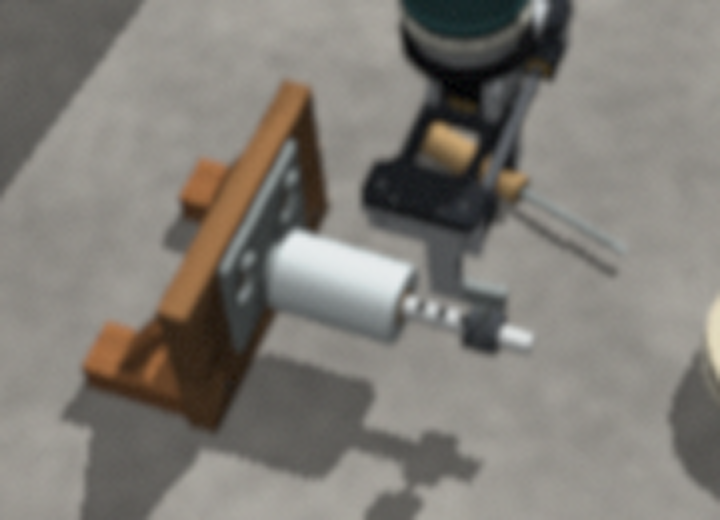

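The holder hangs with both screws in the slots. The wing is at local x≈0.1645 and its top is at z≈0.128. Descend and grip the blade.

Request:
{"api": "arm_command", "payload": {
  "targets": [0, 0, 0, 3.5, 0.5, 20, -0.5, 0, 0, 0, 3.5, 0.5, 45, 0, 0, 0, 0, 3.5, 0.5, 65, 0.2, 0, 0, 0, 3.5, 0.5, 78, 0.3, 0, 0, 0, 3.5, 0.5, 83.5, 0.4, 0, 0, 0, 3.5, 0.5, 83.5, 0.5, 0, 0, 0, 3.5, 0.5, 83.5, 0.6, 0, 0, 0, 3.5, 0.5, 83.5, 0.75, 0, 0, 0, 3.5, 0.5, 83.5, 1, 0, 0, 0, 3.5, 0.5, 83.5, 1, 0, 0, 0, 3.5, 0.5, 83.5, 1]
}}

```text
time: 11.35
tool_pos: [0.6011, -0.1262, 0.1064]
ee_rot: [3.141, -0.001, 0.342]
wrist_force: [-0.3, 0.8, -0.1]
width: 0.0093
finger_force: 0.1
```

Request:
{"api": "arm_command", "payload": {
  "targets": [0, 0, 0, 0, 0, 0, 1, 0, 0, 0, 0, 0, 0, 1, 0, 0, 0, 0, 0, 0, 1]
}}

```text
time: 11.65
tool_pos: [0.6011, -0.1261, 0.1062]
ee_rot: [3.141, -0.001, 0.342]
wrist_force: [0.5, 0.7, 0.4]
width: 0.0078
finger_force: 29.7
```

Request:
{"api": "arm_command", "payload": {
  "targets": [0, 0, -6, 0, 0, 0, 1, 0, 0, -13, 0, 0, 0, 1, 0, 0, -20, 0, 0, 0, 1, 0, 0, -27, 0, 0, 0, 1, 0, 0, -34, 0, 0, 0, 1, 0, 0, -41, 0, 0, 0, 1, 0, 0, -48, 0, 0, 0, 1, 0, 0, -55, 0, 0, 0, 1, 0, 0, -62, 0, 0, 0, 1, 0, 0, -69, 0, 0, 0, 1, 0, 0, -72, 0, 0, 0, 1, 0, 0, -72, 0, 0, 0, 1]
}}

```text
time: 12.85
tool_pos: [0.6011, -0.1261, 0.1062]
ee_rot: [3.141, -0.0, 1.598]
wrist_force: [2.2, 0.9, 1.4]
width: 0.0078
finger_force: 29.9
```

```bash
cat > chk.py <<'E'
from loc import *
tag=sys.argv[1]
ob=robot.get_obs();p=ob['tool_pos'][:2]-o;print('local tcp',(p@nn).round(4),(p@t).round(4),ob['tool_pos'][2].round(4),'yaw',ob['ee_rot'][2],ob['time'],ob['wrist_force'].round(2),ob['wrist_torque'].round(3),ob['width'])
for n in ['scene','side']:
    l,s=L(n,tag); l=l[abs(l[:,1])<.075]
    b=l[(l[:,0]>.115)&(l[:,0]<.23)&(abs(l[:,1])<.03)&(l[:,2]<.084)&(l[:,2]>.05)]
    a=l[(l[:,0]>.002)&(l[:,0]<.009)&(abs(l[:,1])<.05)&(l[:,2]>.1)&(l[:,2]<.16)]
    c=l[(l[:,0]>.104)&(l[:,0]<.2)&(abs(l[:,1])<.02)&(l[:,2]<.089)&(l[:,2]>.081)]
    print(n,'barend',b[:,0].max().round(4),'endz',np.percentile(b[b[:,0]>.18][:,2],98).round(4),'platetop',a[:,2].max().round(4) if len(a) else '','collar x',np.percentile(c[:,0],[2,98]).round(4) if len(c) else '',len(c))
    if n=='scene': cv2.imwrite(f'pics/scene{tag}.png',cv2.resize(s['color'][190:320,110:290,::-1],None,fx=4,fy=4,interpolation=2))
E
python3 chk.py 5
```

```text
local tcp 0.163 -0.0004 0.1062 yaw 1.598368796844745 12.85 [2.23 0.88 1.43] [0.23  0.1   0.005] 0.007835202041067277
scene barend 0.197 endz 0.0799 platetop 0.1533 collar x [0.1044 0.1756] 49
side barend 0.1958 endz 0.0697 platetop 0.1496 collar x [0.1444 0.174 ] 33
```

Request:
{"api": "arm_command", "payload": {
  "targets": [0, 0, 0, -1.5, -4.7, -0.2, 1, 0, 0, 0, -3.1, -9.5, -0.4, 1, 0, 0, 0, -4.6, -14.3, -0.6, 1, 0, 0, 0, -6.2, -19, -0.8, 1, 0, 0, 0, -7.7, -23.8, -0.9, 1, 0, 0, 0, -9.3, -28.5, -1, 1, 0, 0, 0, -10.5, -32.3, -1.2, 1, 0, 0, 0, -11.8, -36.1, -1.3, 1, 0, 0, 0, -13, -40, -1.4, 1, 0, 0, 0, -13, -40, -1.4, 1]
}}

```text
time: 13.95
tool_pos: [0.5604, -0.1406, 0.1073]
ee_rot: [-3.14, 0.0, 1.598]
wrist_force: [-1.4, -0.6, -0.1]
width: 0.008
finger_force: 29.8
```

Request:
{"api": "arm_command", "payload": {
  "targets": [0, 0, 0, -0.3, -1, 0, 1, 0, 0, 0, -0.6, -1.9, 0, 1, 0, 0, 0, -0.9, -2.9, 0, 1, 0, 0, 0, -0.9, -2.9, 0, 1]
}}

```text
time: 14.35
tool_pos: [0.5585, -0.1413, 0.1074]
ee_rot: [3.141, 0.0, 1.599]
wrist_force: [0.9, -0.0, 0.2]
width: 0.008
finger_force: 29.8
```

```bash
python3 chk.py 6
```

```text
local tcp 0.1178 -0.0004 0.1074 yaw 1.598762040843766 14.35 [ 0.86 -0.03  0.22] [0.181 0.082 0.025] 0.008040421101780423
scene barend 0.1967 endz 0.079 platetop 0.1539 collar x [0.1047 0.1295] 49
side barend 0.1975 endz 0.0788 platetop 0.1488 collar x [0.1129 0.127 ] 19
```

Request:
{"api": "arm_command", "payload": {
  "targets": [0, 0, 0, -0.3, -1, 0, 1, 0, 0, 0, -0.6, -1.9, 0, 1, 0, 0, 0, -0.6, -1.9, 0, 1]
}}

```text
time: 14.75
tool_pos: [0.558, -0.1416, 0.1079]
ee_rot: [3.138, -0.0, 1.599]
wrist_force: [5.8, 1.2, -0.5]
width: 0.0078
finger_force: 29.8
```

The collar is against the roll (force up to 6 N with almost no motion). Ease off slightly and turn the wing back.

Request:
{"api": "arm_command", "payload": {
  "targets": [0, 0, 4, 0.3, 0.9, 0, 1, 0, 0, 11, 0.3, 0.9, 0, 1, 0, 0, 18, 0.3, 0.9, 0, 1, 0, 0, 25, 0.3, 0.9, 0, 1, 0, 0, 32, 0.3, 0.9, 0, 1, 0, 0, 39, 0.3, 0.9, 0, 1, 0, 0, 46, 0.3, 0.9, 0, 1, 0, 0, 53, 0.3, 0.9, 0, 1, 0, 0, 60, 0.3, 0.9, 0, 1, 0, 0, 67, 0.3, 0.9, 0, 1, 0, 0, 72, 0.3, 0.9, 0, 1, 0, 0, 73, 0.3, 0.9, 0, 1, 0, 0, 73, 0.3, 0.9, 0, 1]
}}

```text
time: 16.05
tool_pos: [0.5581, -0.1415, 0.1076]
ee_rot: [3.141, -0.002, 0.326]
wrist_force: [4.2, 1.4, 0.1]
width: 0.0077
finger_force: 29.7
```

```bash
python3 chk.py 7
```

```text
local tcp 0.1173 -0.0005 0.1076 yaw 0.3263236591894372 16.05 [4.2  1.38 0.11] [ 0.258 -0.674  0.053] 0.007748164074537752
scene barend 0.197 endz 0.0786 platetop 0.1527 collar x [0.1051 0.1692] 33
side barend 0.1985 endz 0.0796 platetop 0.148 collar x [0.1137 0.1259] 16
```

Tight on its stop. Open partway, lift clear, and check.

Request:
{"api": "arm_command", "payload": {
  "targets": [0, 0, 0, 0.5, 0, 0, 1, 0, 0, 0, 0.5, 0, 0, 0.8, 0, 0, 0, 0.5, 0, 0, 0.5, 0, 0, 0, 0.5, 0, 0, 0.5, 0, 0, 0, 0.5, 0, 0, 0.5, 0, 0, 0, 0.5, 0, -15, 0.5, 0, 0, 0, 0.5, 0, -50, 0.5, 0, 0, 0, 20, 0, -90, 0, 0, 0, 0, 60, 0, -110, -1, 0, 0, 0, 60, 0, -110, -1, 0, 0, 0, 60, 0, -110, -1]
}}

```text
time: 17.25
tool_pos: [0.6146, -0.1224, 0.2181]
ee_rot: [3.141, -0.0, 0.326]
wrist_force: [0.0, 0.3, 0.2]
width: 0.0519
finger_force: 0.0
```

```bash
python3 chk.py 8; python3 - <<'E'
from loc import *
for n in ['scene','wrist','side']:
    l,s=L(n,'9')
    if n=='wrist': cv2.imwrite('pics/wrist9.png',s['color'][...,::-1])
    w=l[(l[:,0]>.09)&(l[:,0]<.15)&(abs(l[:,1])<.025)&(l[:,2]<.135)&(l[:,2]>.112)]
    if len(w)>10:
        u=np.linalg.svd(w[:,:2]-w[:,:2].mean(0),full_matrices=False)[2][0];print(n,np.percentile(w,[1,99],axis=0).round(4).tolist(),np.degrees(np.arctan(u[1]/u[0])).round(1))
E
```

```text
local tcp 0.177 -0.0014 0.2181 yaw 0.3255190455724233 17.25 [0.   0.34 0.23] [ 0.011  0.109 -0.051] 0.05193552166678241
scene barend 0.1969 endz 0.0786 platetop 0.1543 collar x [0.1044 0.1293] 48
side barend 0.1959 endz 0.0779 platetop 0.1485 collar x [0.114  0.1279] 18
scene [[0.1043, -0.008, 0.1123], [0.1347, 0.0025, 0.1283]] -0.4
wrist [[0.1035, -0.0037, 0.1133], [0.1346, 0.0039, 0.1286]] 0.1
side [[0.101, -0.0061, 0.1146], [0.1333, 0.0015, 0.1293]] 0.7
```

View pics/scene8.png

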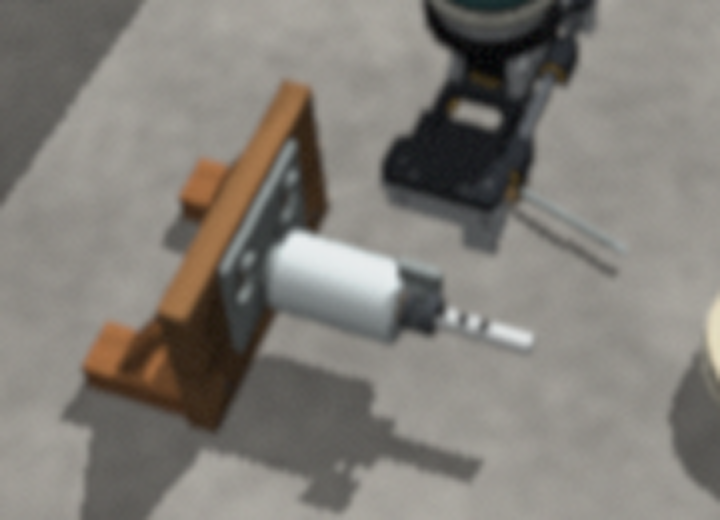

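The picture shows the holder hanging, the collar against the roll at (418,305), and the wing blade in line with the bar (0°, 45 mm further in). I hand the job in.

```bash
python3 -c "
from bench import robot
print(robot.close_job())"
```

```text
the job is handed in; nothing more can be done
None
```

I handed the job in at about 17 s. In the last images the holder hangs on both screws, the collar is against the roll, and the wing screw is back in line with the bar; no verdict came back when I handed it in.

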